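# Stand the red-lidded sample pot in the transport tray by its bail

### The arm

A 6-joint arm with a two-finger parallel gripper is mounted at the origin on a cart in front of the work surface, level with it; the furniture and walls round the work are solid. World frame = base frame: x ahead of the robot, y to its left, z up, the work surface at z = 0. Lengths are in mm, angles in rad, forces in N, time in s.
With the tool pointing down it reaches from about 275 to 1000 mm from the base axis. Payload 8.4 kg.
Tool frame: the origin (TCP) lies midway between the tips of the shut fingers; the grasp point (between the pads) lies 19 mm behind it; z points along the fingers, y is the line along which they close (so a half turn about z gives the same grasp; the last joint's range is limited). The gripper opens to 85 mm and grips with 20 to 120 N. Pads are 22 mm wide; open, the fingers measure 114 mm over their backs; the gripper's body (76 mm by 85 mm) begins 54 mm behind the grasp point. The pads swing forward as they close: fully open they stand 13 mm farther back than shut.
Start: joints at [-1.349, 0.353, 1.633, -0, 1.155, -0.002], TCP at [138.709, -609.416, 231.281] pointing down, gripper open.
Joint ranges: [-2.63, 2.63], [-0.92, 2.1], [0.06, 2.66], [-1.3, 4.44], [0, 2.69], [-3.02, 3.02]. Speed limits (rad/s): [2.22, 2.22, 2.79, 3.14, 3.14, 3.14].

### API

Orientations are given as [roll, pitch, yaw] about the fixed x, y, z axes, in that order (R = Rz(yaw) Ry(pitch) Rx(roll)).
In Python, from rig import monitor, imaging, r gives the robot as it stands.
- The arm moves only by the tool drive_tool, never from a script. Its argument "plan" is a list of rows, each an object of numbers: "x", "y", "z": the shift along the tool's x, y, z in units of 50 mm (1.0 is 50 mm); "ax", "ay", "az": the turn, a rotation vector about the tool's x, y, z in units of 6 degrees (1.0 is 6 degrees); "hand": the finger opening in mm, from 0 to 85.4. In form: [{"x": .., "y": .., "z": .., "ax": .., "ay": .., "az": .., "hand": ..}, ...]. A call has 1 to 8 rows; each row is the pose to reach, as a shift and turn from the pose commanded when the call began, along the tool's axes at that moment; what a row does not reach only later rows make up. A row lasts 1/10 s, in which the tool goes at most 50 mm and 8.59 degrees, less where a joint would pass 70% of its speed; a pose out of reach is approached as far as the arm can. A call with a gripper value outside its range is refused whole. The fingers move at their own pace and stop on an object; "grip_force" is the grip in N (left out, the last holds). Time passes only in rows, so rows that repeat a pose let the fingers close. It gives the time, the measured TCP pose, the force, the opening and the grip force at its end, in the units of the state.
- monitor.sense(): the state, without advancing time (a new reading comes with each control period).
- imaging.grab_frame(name): name is "side" or "top"; returns the picture (480x640x3 uint8, red, green, blue); there is no depth.
- imaging.camera_info(name): a dict with "mtx" (3x3 intrinsics, pixels), "R" (3x3) and "t" (3): a world point X has camera coordinates R X + t. Camera axes: x right, y down, z forward; pixel columns grow to the right and rows downward; lengths in mm; the calibration is good to about 2 mm. A picture is of the moment at which its call begins. camera_info takes no time and is no camera call.
- r.sign_off(): hands the job in; it is judged then, once.
The state is a dict: "clock": time; "qpos": joint angles; "qvel": joint speeds; "joint_efforts": joint torques, N m; "eef_pos": TCP position; "tcp_rot": TCP orientation; "contact_force": force on the tool from outside, world axes, zero at the start; "wrist_torque": the same for the moment, N m; "opening": opening from 0.0 (shut) to 1.0 (fully open); "grasp_force": force on a finger pad.
Only numpy, scipy, OpenCV 4.12 (cv2) and the standard library are available. Lean on these libraries where they do the work, as an engineer would, in place of code of your own. Each camera call takes 0.05 s, during which the arm holds its last target. There are 200 camera calls.

### The job

Swing the folded wire bail of the red-lidded sample pot fully upright while the pot stays standing on the table, then lift the pot by that bail, carry it upright and stand it in the clear transport tray, without dropping it. Let go of it there, and leave the blue-lidded pot where it is.

Things in the scene. Friction and masses are not known exactly. Their poses are not given: they have to be found in the camera images.
- pot_red: white round pot with a red ribbed lid (fixed), 88 mm wide, 78 mm high, 0.4 to 0.65 kg, loose, slides easily. Origin: centre of its underside, z up. Its steel wire bail (4 mm wire, 104 mm wide) hinges on the line through two ears along the pot's y axis, at z = 56 mm; it starts folded to the pot's -x side (roughly towards the robot), 10 to 22 degrees above level, and stays at any angle (under 1 N moves it)
- grip_red_mid (a point): middle of the red grip tube on that bail: 14 mm thick, 44 mm long, parallel to the pot's y axis, its axis 92 mm from the ears' line. The tube turns freely on the wire, so it can be pinched from above, led round the arc and lifted with one grasp. With the bail upright it is over the pot's centre, 148 mm above the underside. Its own orientation means nothing
- pot_blue: the bystander: the same pot with a blue lid and blue grip tube, its bail folded likewise (highest point 100 mm); it may stand between the red pot and the tray; not to be moved. Origin: centre of its underside
- tray: open clear pale plastic tray, 152 mm (its x) by 218 mm (its y) outside and 62 mm high, fixed to the table. Origin: centre of its underside. The flat inner floor is 128 mm (x) by 194 mm (y), 2 mm above the table; empty. Fixed furniture nearby: a drawer unit with things on it, 0.25 m high, at x 0.39 to 0.65, y 0.17 to 0.37 m; things up to 0.22 m high at x over 0.73 m

How it is judged:
By the outcome, as a careful person would: the job done as asked, in the order asked, and still so for the second after the job is handed in, with the robot touching nothing.
It also fails if it takes over 54 s, if anything falls off the work surface, if the arm or the gripper's body presses on something with over 40 N, if the wrist force passes 120 N, or if a joint passes its speed limit or range.

## Working session

There is one attempt and no reset: what is moved stays moved. The work goes in short steps, Python scripts to look and compute and a tool call to move; the robot and the scene stay as the last step left them, time stands still between calls to the robot, and variables do not carry over. Pictures are saved under pics/ and viewed, at most 10 in all, crops included, and the job is handed in when it is done.

Besides the shell and the picture viewer there is one more tool, called after "Emit:" as a command line: name --argument value ..., lists and objects as JSON in quotes. drive_tool: Moves the arm, as the interface text tells. Its arguments: {"type":"object","properties":{"plan":{"type":"array","items":{"type":"object","properties":{"x":{"type":"number"},"y":{"type":"number"},"z":{"type":"number"},"ax":{"type":"number"},"ay":{"type":"number"},"az":{"type":"number"},"hand":{"type":"number"}}}},"grip_force":{"type":"number"}},"required":["plan"]}

```bash
mkdir -p pics; python3 - <<'E'
from rig import monitor, imaging, r
import cv2,numpy as np
s=monitor.sense(); print({k:np.round(v,3).tolist() for k,v in s.items()})
for n in("side","top"):
    im=imaging.grab_frame(n); cv2.imwrite(f"pics/{n}0.png",im[:,:,::-1])
    c=imaging.camera_info(n); print(n,np.round(c["mtx"],1).tolist(),np.round(c["R"],3).tolist(),np.round(c["t"],1).tolist(), np.round(-np.array(c["R"]).T@c["t"]))
E
```

```text
{'clock': 0.0, 'qpos': [-1.349, 0.354, 1.634, -0.0, 1.155, -0.002], 'qvel': [0.001, -0.001, -0.001, 0.001, 0.001, -0.002], 'joint_efforts': [0.001, -60.525, -34.207, 0.0, 0.009, 0.0], 'eef_pos': [138.602, -608.956, 230.559], 'tcp_rot': [-3.14, 0.0, 0.224], 'contact_force': [0.549, 0.019, 0.133], 'wrist_torque': [0.057, 0.015, 0.004], 'grasp_force': 0.0, 'opening': 0.999}
side [[547.2, 0.0, 326.8], [0.0, 547.2, 231.5], [0.0, 0.0, 1.0]] [[0.953, -0.301, -0.026], [-0.146, -0.384, -0.912], [0.264, 0.873, -0.41]] [-551.2, 56.8, 1054.6] [  255. -1065.   470.]
top [[443.7, 0.0, 312.3], [0.0, 443.7, 241.6], [0.0, 0.0, 1.0]] [[0.016, -1.0, 0.024], [-0.992, -0.019, -0.125], [0.126, -0.021, -0.992]] [-218.6, 507.3, 904.1] [ 393. -190.  965.]
```

View pics/side0.png

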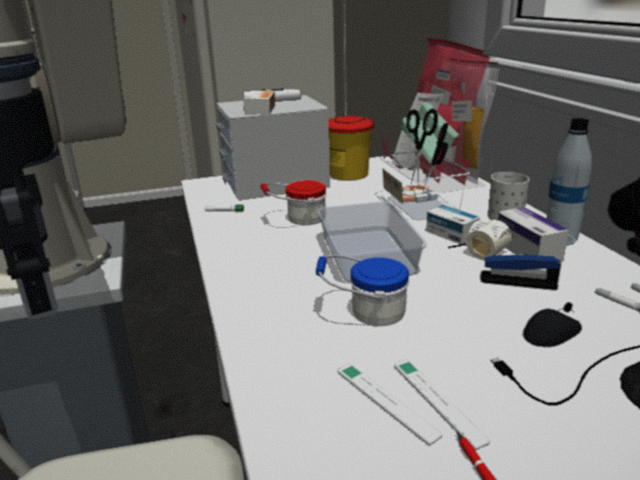

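View pics/top0.png

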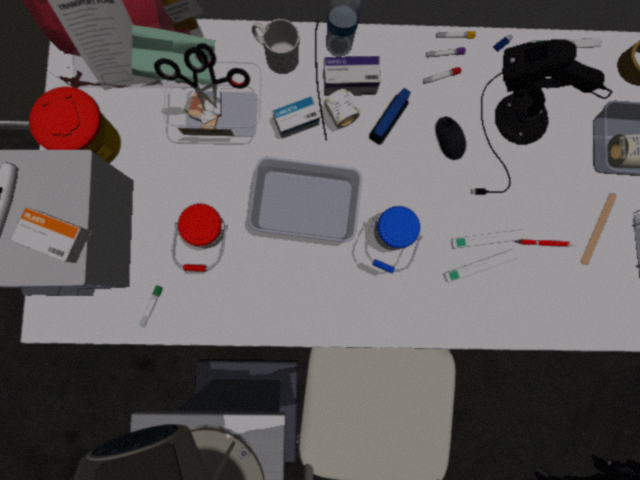

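The side view shows the red pot at about (306,200) with its grip at (265,188), the tray at about (372,240) and the blue pot at (379,290). The top view shows the red lid at (200,224), its grip at (195,268), the tray at (305,200) and the blue lid at (399,227).

```bash
cat > h.py <<'E'
import cv2,numpy as np
from rig import monitor, imaging, r
C={n:imaging.camera_info(n) for n in("side","top")}
def ray(n,uv):
    c=C[n];R=np.array(c["R"]);o=-R.T@np.array(c["t"])
    d=R.T@np.linalg.solve(np.array(c["mtx"]),[uv[0],uv[1],1.]);return o,d/np.linalg.norm(d)
def plane(n,uv,z):
    o,d=ray(n,uv);return o+d*(z-o[2])/d[2]
def tri(a,b):
    o1,d1=ray("side",a);o2,d2=ray("top",b)
    s=np.linalg.lstsq(np.c_[d1,-d2],o2-o1,rcond=None)[0]
    p,q=o1+s[0]*d1,o2+s[1]*d2;return (p+q)/2,np.linalg.norm(p-q)
def blobs(im,col,box,amin=15):
    x0,y0,x1,y1=box;h=cv2.cvtColor(im[y0:y1,x0:x1],cv2.COLOR_RGB2HSV)
    H,S,V=h[...,0].astype(int),h[...,1],h[...,2]
    m=((H<8)|(H>172) if col=="red" else (H>105)&(H<130))&(S>140)&(V>60)
    k,L,st,ce=cv2.connectedComponentsWithStats(m.astype(np.uint8))
    out=[]
    for i in range(1,k):
        if st[i,4]>=amin:
            ys,xs=np.where(L==i);rc=cv2.minAreaRect(np.c_[xs,ys].astype(np.float32))
            out.append((st[i,4],ce[i]+[x0,y0],cv2.boxPoints(rc)+[x0,y0]))
    return sorted(out,key=lambda b:-b[0])
E
python3 - <<'E'
from h import *
np.set_printoptions(precision=1,suppress=True)
S=cv2.imread("pics/side0.png")[:,:,::-1];T=cv2.imread("pics/top0.png")[:,:,::-1]
for col,bs,bt in(("red",(250,170,335,230),(165,195,235,285)),("blue",(305,245,420,300),(350,200,430,285))):
    a=blobs(S,col,bs);b=blobs(T,col,bt)
    for x,y in zip(a,b): print(col,x[0],y[0],x[1],y[1],"tri",*tri(x[1],y[1]))
    print("lid top plane z78",plane("top",b[0][1],76)); 
    g=b[1][2]; z=tri(a[1][1],b[1][1])[0][2]; print("grip rect",np.array([plane("top",p,z)[:2] for p in g]).tolist())
    # ellipse of the lid
# tray in top view
g=cv2.cvtColor(T,cv2.COLOR_RGB2GRAY)
crop=cv2.resize(T[140:290,150:440],None,fx=2.7,fy=2.7,interpolation=cv2.INTER_CUBIC)
cv2.imwrite("pics/top0c.png",crop[:,:,::-1])
E
```

```text
red 598 1434 [305.2 189. ] [199.3 224.6] tri [537.5  21.8  67.8] 0.30489780532849686
red 47 128 [263.9 187.3] [194.2 267.5] tri [448.5  24.2  82.8] 0.5941071371106847
lid top plane z78 [536.1  19.9  76. ]
grip rect [[453.38749225633035, 46.4056436385564], [454.1496864436558, 3.117166888827086], [444.2528892375133, 2.661681872817695], [443.5032536382015, 45.89002973957744]]
blue 1573 1374 [379.2 274.3] [398.2 226.8] tri [ 541.4 -385.9   66.2] 0.9103257747657402
blue 105 116 [321.  264.3] [383.2 265.8] tri [ 459.4 -351.7   81.6] 1.1981312073914663
lid top plane z78 [ 539.4 -383.6   76. ]
grip rect [[461.8849008103373, -330.0129396346345], [472.0271744166416, -334.50461103192015], [455.49411525329253, -373.2497073280717], [445.3914634624891, -368.70475471746676]]
```

View pics/top0c.png

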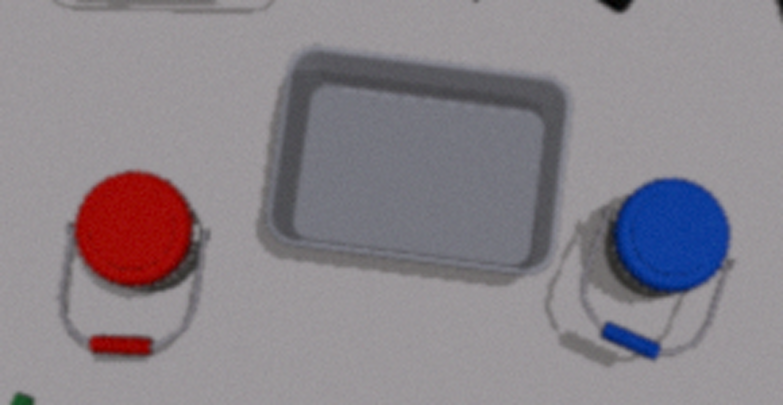

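The crop shows the tray rim with corners at about (300,48), (570,85), (548,270) and (265,243), plus both bails folded towards the robot.

```bash
cat >> h.py <<'E'
from scipy.spatial.transform import Rotation as Ro
np.set_printoptions(precision=2,suppress=True)
def go(p,yaw=None):
    "units for drive_tool from the measured pose to TCP p (mm), tool down at yaw (deg)"
    s=monitor.sense();R=Ro.from_euler("xyz",s["tcp_rot"])
    a=R.inv().apply(np.array(p)-s["eef_pos"])/50
    g=(R.inv()*Ro.from_euler("xyz",[180,0,yaw],degrees=True)).as_rotvec(degrees=True)/6 if yaw is not None else 0
    print("shift",a,"turn",g)
E
python3 - <<'E'
from h import *
f=lambda p:plane("top",np.array(p)/2.7+[150,140],62)[:2]
E=[[(320,47),(555,78)],[(570,100),(550,255)],[(530,273),(285,247)],[(262,225),(290,60)]]
L=[np.cross([*f(a),1],[*f(b),1]) for a,b in E]
P=[np.cross(L[i],L[(i+1)%4]) for i in range(4)];P=np.array([p[:2]/p[2] for p in P])
print(P,P.mean(0),np.linalg.norm(np.diff(P,axis=0,append=P[:1]),axis=1))
for i in range(4): d=P[(i+1)%4]-P[i];print(np.degrees(np.arctan2(d[1],d[0])))
go([448.5,24,150],90)
E
```

```text
[[ 661.66 -311.31]
 [ 508.67 -292.41]
 [ 528.    -72.39]
 [ 686.19  -93.32]] [ 596.13 -192.36] [154.15 220.87 159.57 219.37]
172.95565354372832
84.98056421308091
-7.536916141942683
-96.42077087556058
shift [  8.85 -10.97   1.63] turn [ -0.01  -0.01 -12.86]
```

Emit:
drive_tool --plan '[{"x":8.85,"y":-10.97,"z":1.0,"az":-12.86,"hand":40},{"x":8.85,"y":-10.97,"z":1.0,"az":-12.86,"hand":40},{"x":8.85,"y":-10.97,"z":1.0,"az":-12.86,"hand":40},{"x":8.85,"y":-10.97,"z":1.0,"az":-12.86,"hand":40},{"x":8.85,"y":-10.97,"z":1.0,"az":-12.86,"hand":40},{"x":8.85,"y":-10.97,"z":1.0,"az":-12.86,"hand":40},{"x":8.85,"y":-10.97,"z":1.0,"az":-12.86,"hand":40},{"x":8.85,"y":-10.97,"z":1.0,"az":-12.86,"hand":40}]'

```text
invalid input
```

```bash
python3 -c "
from h import *
go([448.5,24,150],90)"
```

```text
shift [  8.85 -10.97   1.63] turn [ -0.01  -0.01 -12.86]
```

Emit:
drive_tool --plan '[{"x":0.8,"y":-1.0,"z":0.1,"ax":0,"ay":0,"az":-1.2,"hand":40},{"x":1.6,"y":-2.0,"z":0.2,"ax":0,"ay":0,"az":-2.4,"hand":40}]' --grip_force 60

```text
clock: 0.3
eef_pos: [182.1, -518.9, 222.7]
tcp_rot: [-3.141, -0.0, 0.478]
contact_force: [1.0, 0.5, 0.3]
opening: 0.693
grasp_force: 0.0
```

```bash
python3 -c "
from h import *
go([448.5,24,160],90)"
```

```text
shift [ 9.73 -7.19  1.26] turn [ -0.    -0.01 -10.43]
```

Emit:
drive_tool --plan '[{"x":9.7,"y":-7.2,"z":1.0,"ax":0,"ay":0,"az":-10.4,"hand":40},{"x":9.7,"y":-7.2,"z":1.0,"ax":0,"ay":0,"az":-10.4,"hand":40},{"x":9.7,"y":-7.2,"z":1.0,"ax":0,"ay":0,"az":-10.4,"hand":40},{"x":9.7,"y":-7.2,"z":1.0,"ax":0,"ay":0,"az":-10.4,"hand":40},{"x":9.7,"y":-7.2,"z":1.0,"ax":0,"ay":0,"az":-10.4,"hand":40},{"x":9.7,"y":-7.2,"z":1.0,"ax":0,"ay":0,"az":-10.4,"hand":40},{"x":9.7,"y":-7.2,"z":1.0,"ax":0,"ay":0,"az":-10.4,"hand":40},{"x":9.7,"y":-7.2,"z":1.0,"ax":0,"ay":0,"az":-10.4,"hand":40}]'

```text
clock: 1.1
eef_pos: [358.5, -160.1, 190.5]
tcp_rot: [3.141, 0.0, 1.569]
contact_force: [1.7, -0.5, 0.7]
opening: 0.468
grasp_force: 0.0
```

```bash
python3 -c "
from h import *
go([448.5,24,130],90)"
```

```text
shift [3.69 1.79 1.21] turn [ 0.    0.   -0.01]
```

Emit:
drive_tool --plan '[{"x":3.68,"y":1.8,"z":1.2,"ax":0,"ay":0,"az":0,"hand":40},{"x":3.68,"y":1.8,"z":1.2,"ax":0,"ay":0,"az":0,"hand":40},{"x":3.68,"y":1.8,"z":1.2,"ax":0,"ay":0,"az":0,"hand":40},{"x":3.68,"y":1.8,"z":1.2,"ax":0,"ay":0,"az":0,"hand":40},{"x":3.68,"y":1.8,"z":1.2,"ax":0,"ay":0,"az":0,"hand":40},{"x":3.68,"y":1.8,"z":1.2,"ax":0,"ay":0,"az":0,"hand":40}]'

```text
clock: 1.7
eef_pos: [449.3, 22.9, 129.7]
tcp_rot: [-3.14, 0.0, 1.568]
contact_force: [-0.9, -0.1, -0.9]
opening: 0.47
grasp_force: 0.0
```

```bash
python3 -c "
from h import *
go([448.5,24,64],90)
S=imaging.grab_frame('side');T=imaging.grab_frame('top')
a=cv2.resize(S[90:240,200:350],(600,600));b=cv2.resize(T[170:320,120:270],(600,600))
cv2.imwrite('pics/a1.png',cv2.resize(np.hstack([a,b]),(800,400))[:,:,::-1])"
```

```text
shift [ 0.02 -0.01  1.31] turn [-0.02  0.   -0.03]
```

View pics/a1.png

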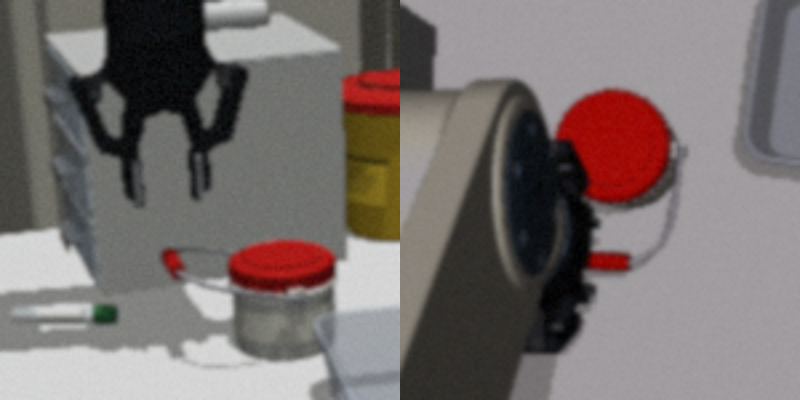

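The left half shows the finger tips at (139,195) and (200,190), straddling the grip tube at (172,263). The tube is centred between them, so I descend.

Emit:
drive_tool --plan '[{"x":0.02,"y":0,"z":0.5,"ax":0,"ay":0,"az":0,"hand":40},{"x":0.02,"y":0,"z":1.0,"ax":0,"ay":0,"az":0,"hand":40},{"x":0.02,"y":0,"z":1.3,"ax":0,"ay":0,"az":0,"hand":40},{"x":0.02,"y":0,"z":1.3,"ax":0,"ay":0,"az":0,"hand":40}]' --grip_force 40

```text
clock: 2.2
eef_pos: [447.5, 20.8, 64.5]
tcp_rot: [-3.138, 0.0, 1.562]
contact_force: [-0.0, -0.5, 0.4]
opening: 0.468
grasp_force: 0.0
```

Emit:
drive_tool --plan '[{"x":0,"y":0,"z":0,"ax":0,"ay":0,"az":0,"hand":20},{"x":0,"y":0,"z":0,"ax":0,"ay":0,"az":0,"hand":14},{"x":0,"y":0,"z":0,"ax":0,"ay":0,"az":0,"hand":8},{"x":0,"y":0,"z":0,"ax":0,"ay":0,"az":0,"hand":8},{"x":0,"y":0,"z":0,"ax":0,"ay":0,"az":0,"hand":8},{"x":0,"y":0,"z":0,"ax":0,"ay":0,"az":0,"hand":8}]' --grip_force 40

```text
clock: 2.8
eef_pos: [449.6, 22.4, 65.7]
tcp_rot: [3.141, 0.0, 1.564]
contact_force: [0.2, -1.9, 0.2]
opening: 0.145
grasp_force: 38.9
```

Emit:
drive_tool --plan '[{"x":0,"y":0.03,"z":-0.09,"ax":0,"ay":0,"az":0,"hand":8},{"x":0,"y":0.09,"z":-0.24,"ax":0,"ay":0,"az":0,"hand":8},{"x":0,"y":0.16,"z":-0.38,"ax":0,"ay":0,"az":0,"hand":8},{"x":0,"y":0.25,"z":-0.52,"ax":0,"ay":0,"az":0,"hand":8},{"x":0,"y":0.35,"z":-0.64,"ax":0,"ay":0,"az":0,"hand":8},{"x":0,"y":0.46,"z":-0.76,"ax":0,"ay":0,"az":0,"hand":8},{"x":0,"y":0.58,"z":-0.87,"ax":0,"ay":0,"az":0,"hand":8},{"x":0,"y":0.7,"z":-0.97,"ax":0,"ay":0,"az":0,"hand":8}]'

```text
clock: 3.6
eef_pos: [484.8, 22.2, 114.6]
tcp_rot: [-3.142, -0.0, 1.564]
contact_force: [-3.3, -0.8, 3.4]
opening: 0.15
grasp_force: 39.2
```

```bash
cat > look.py <<'E'
from h import *
import sys
s=monitor.sense();print(s["eef_pos"],s["contact_force"])
S=imaging.grab_frame('side');T=imaging.grab_frame('top')
b=(220,80,345,235) if len(sys.argv)<3 else tuple(map(int,sys.argv[2].split(',')))
B=blobs(S,"red",b,8)
for x in B[:3]: print("side",x[0],x[1])
for x in blobs(T,"red",(150,150,400,290) ,30)[:3]: print("top",x[0],x[1])
a=S[b[1]:b[3],b[0]:b[2]];a=cv2.resize(a,None,fx=560/a.shape[0],fy=560/a.shape[0])
cv2.imwrite(f'pics/{sys.argv[1]}.png',a[:,:,::-1])
E
python3 look.py a2
```

```text
[484.83  22.21 114.58] [-3.25 -0.77  3.43]
side 359 [313.16 187.23]
side 244 [336.95 124.23]
side 179 [295.47 191.52]
top 1032 [203.64 222.39]
```

View pics/a2.png

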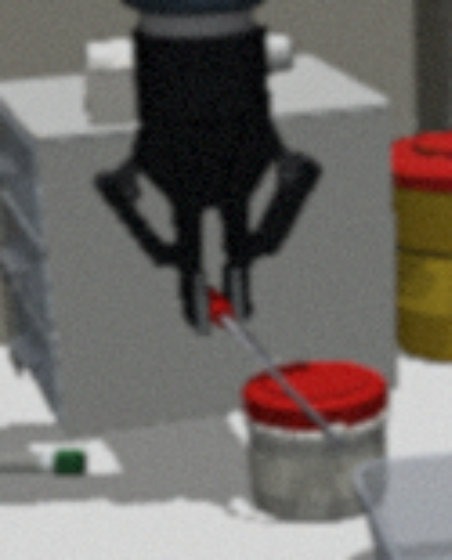

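Bail at about 50°: the tube is at (222,305) and the ear at (335,437). The pot still stands and has slid about 4 mm ahead. I carry on round the arc.

Emit:
drive_tool --plan '[{"x":0,"y":0.1,"z":-0.11,"ax":0,"ay":0,"az":0,"hand":8},{"x":0,"y":0.2,"z":-0.17,"ax":0,"ay":0,"az":0,"hand":8},{"x":0,"y":0.34,"z":-0.24,"ax":0,"ay":0,"az":0,"hand":8},{"x":0,"y":0.49,"z":-0.3,"ax":0,"ay":0,"az":0,"hand":8},{"x":0,"y":0.64,"z":-0.35,"ax":0,"ay":0,"az":0,"hand":8},{"x":0,"y":0.8,"z":-0.38,"ax":0,"ay":0,"az":0,"hand":8},{"x":0,"y":0.8,"z":-0.38,"ax":0,"ay":0,"az":0,"hand":8}]'

```text
clock: 4.4
eef_pos: [525.9, 21.9, 133.3]
tcp_rot: [3.14, -0.0, 1.564]
contact_force: [-0.9, -1.0, 3.7]
opening: 0.147
grasp_force: 39.9
```

```bash
python3 look.py a3
```

```text
[525.89  21.9  133.32] [-0.87 -0.96  3.75]
side 343 [298.19 189.74]
side 245 [336.96 124.26]
side 204 [316.95 187.95]
top 921 [203.84 224.26]
```

View pics/a3.png

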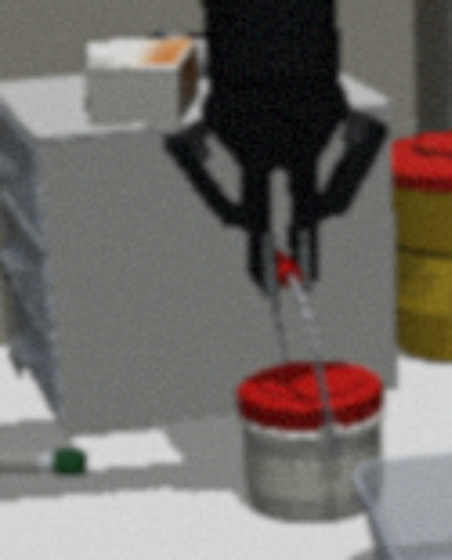

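Bail about 82° up: tube at (287,268), lid centred at (310,395) and the pot standing. About 11 mm ahead remains.

Emit:
drive_tool --plan '[{"x":0,"y":0.1,"z":-0.02,"ax":0,"ay":0,"az":0,"hand":8},{"x":0,"y":0.2,"z":-0.03,"ax":0,"ay":0,"az":0,"hand":8},{"x":0,"y":0.22,"z":-0.03,"ax":0,"ay":0,"az":0,"hand":8},{"x":0,"y":0.22,"z":-0.03,"ax":0,"ay":0,"az":0,"hand":8}]'

```text
clock: 4.9
eef_pos: [535.5, 21.8, 134.3]
tcp_rot: [-3.141, 0.0, 1.564]
contact_force: [0.3, -0.2, -1.4]
opening: 0.15
grasp_force: 39.3
```

```bash
python3 look.py a4
```

```text
[535.45  21.83 134.33] [ 0.25 -0.23 -1.41]
side 360 [298.68 189.41]
side 250 [336.77 124.26]
side 184 [317.62 188.16]
top 937 [203.55 224.87]
```

View pics/a4.png

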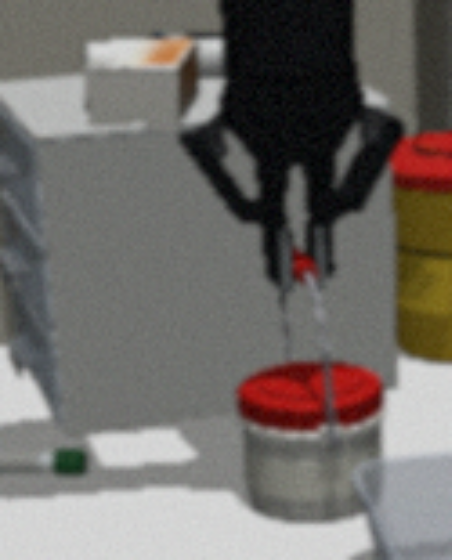

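The bail is practically upright, with the tube at (303,265) over the pot centre at (311,395). The force shows slight tension and the pot still stands. I nudge 2 mm ahead, then lift.

Emit:
drive_tool --plan '[{"x":0,"y":0.04,"z":0,"ax":0,"ay":0,"az":0,"hand":8},{"x":0,"y":0.04,"z":0,"ax":0,"ay":0,"az":0,"hand":8},{"x":0,"y":0.04,"z":0,"ax":0,"ay":0,"az":0,"hand":8},{"x":0,"y":0.04,"z":-0.05,"ax":0,"ay":0,"az":0,"hand":8},{"x":0,"y":0.04,"z":-0.1,"ax":0,"ay":0,"az":0,"hand":8},{"x":0,"y":0.04,"z":-0.2,"ax":0,"ay":0,"az":0,"hand":8},{"x":0,"y":0.04,"z":-0.3,"ax":0,"ay":0,"az":0,"hand":8}]' --grip_force 60

```text
clock: 5.7
eef_pos: [537.1, 21.9, 149.8]
tcp_rot: [-3.141, -0.0, 1.564]
contact_force: [-0.6, -0.0, -6.0]
opening: 0.139
grasp_force: 58.6
```

Emit:
drive_tool --plan '[{"x":0,"y":0,"z":-0.2,"ax":0,"ay":0,"az":0,"hand":8},{"x":0,"y":0,"z":-0.5,"ax":0,"ay":0,"az":0,"hand":8},{"x":0,"y":0,"z":-0.8,"ax":0,"ay":0,"az":0,"hand":8},{"x":0,"y":0,"z":-1.1,"ax":0,"ay":0,"az":0,"hand":8},{"x":0,"y":0,"z":-1.4,"ax":0,"ay":0,"az":0,"hand":8},{"x":0,"y":0,"z":-1.7,"ax":0,"ay":0,"az":0,"hand":8},{"x":0,"y":0,"z":-1.9,"ax":0,"ay":0,"az":0,"hand":8},{"x":0,"y":0,"z":-1.9,"ax":0,"ay":0,"az":0,"hand":8}]'

```text
clock: 6.5
eef_pos: [538.2, 21.9, 246.3]
tcp_rot: [3.139, -0.0, 1.564]
contact_force: [0.7, 0.4, -5.4]
opening: 0.14
grasp_force: 58.6
```

```bash
python3 look.py a5 200,20,345,235;python3 -c "
from h import *
go([596,-192,245],83.5)"
```

```text
[538.18  21.89 246.33] [ 0.67  0.38 -5.39]
side 349 [295.93 138.53]
side 244 [336.95 124.23]
side 168 [315.86 137.78]
top 1320 [188.54 215.55]
shift [-4.27  1.21 -0.01] turn [ 0.   -0.    1.02]
```

View pics/a5.png

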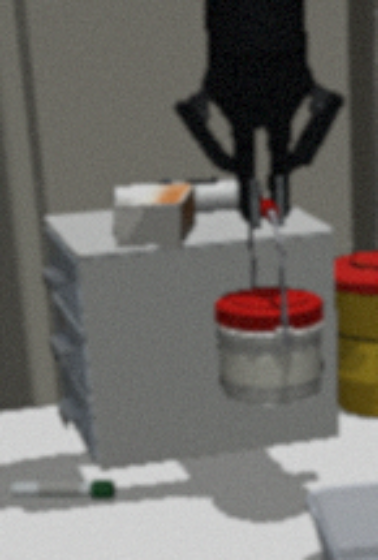

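The pot hangs upright at about (270,345), clear of the table. The carry comes next.

Emit:
drive_tool --plan '[{"x":-0.06,"y":0.02,"z":0,"ax":0,"ay":0,"az":0,"hand":8},{"x":-0.2,"y":0.06,"z":0,"ax":0,"ay":0,"az":0,"hand":8},{"x":-0.42,"y":0.12,"z":0,"ax":0,"ay":0,"az":0,"hand":8},{"x":-0.68,"y":0.19,"z":0,"ax":0,"ay":0,"az":0,"hand":8},{"x":-0.96,"y":0.27,"z":0,"ax":0,"ay":0,"az":0,"hand":8},{"x":-1.25,"y":0.35,"z":0,"ax":0,"ay":0,"az":0,"hand":8},{"x":-1.54,"y":0.43,"z":0,"ax":0,"ay":0,"az":0,"hand":8},{"x":-1.83,"y":0.51,"z":0,"ax":0,"ay":0,"az":0,"hand":8}]'

```text
clock: 7.4
eef_pos: [562.6, -71.4, 244.5]
tcp_rot: [3.142, 0.0, 1.564]
contact_force: [-0.5, 0.8, -5.0]
opening: 0.138
grasp_force: 58.6
```

Emit:
drive_tool --plan '[{"x":-0.29,"y":0.09,"z":0,"ax":0,"ay":0,"az":0.1,"hand":8},{"x":-0.58,"y":0.17,"z":0,"ax":0,"ay":0,"az":0.2,"hand":8},{"x":-0.87,"y":0.25,"z":0,"ax":0,"ay":0,"az":0.35,"hand":8},{"x":-1.16,"y":0.33,"z":0,"ax":0,"ay":0,"az":0.5,"hand":8},{"x":-1.45,"y":0.42,"z":0,"ax":0,"ay":0,"az":0.65,"hand":8},{"x":-1.74,"y":0.5,"z":0,"ax":0,"ay":0,"az":0.8,"hand":8},{"x":-2.0,"y":0.57,"z":0,"ax":0,"ay":0,"az":0.9,"hand":8},{"x":-2.2,"y":0.63,"z":0,"ax":0,"ay":0,"az":1.0,"hand":8}]'

```text
clock: 8.2
eef_pos: [593.3, -181.3, 244.5]
tcp_rot: [3.142, 0.0, 1.458]
contact_force: [-0.2, -0.5, -5.2]
opening: 0.14
grasp_force: 58.7
```

```bash
python3 -c "
from h import *
go([596,-192,245],83.5)"
```

```text
shift [-0.21  0.08 -0.01] turn [0.   0.   0.01]
```

Emit:
drive_tool --plan '[{"x":-0.1,"y":0.04,"z":0,"ax":0,"ay":0,"az":0,"hand":8},{"x":-0.15,"y":0.06,"z":0,"ax":0,"ay":0,"az":0,"hand":8},{"x":-0.15,"y":0.06,"z":0,"ax":0,"ay":0,"az":0,"hand":8},{"x":-0.15,"y":0.06,"z":0,"ax":0,"ay":0,"az":0,"hand":8},{"x":-0.15,"y":0.06,"z":0,"ax":0,"ay":0,"az":0,"hand":8},{"x":-0.15,"y":0.06,"z":0,"ax":0,"ay":0,"az":0,"hand":8},{"x":-0.15,"y":0.06,"z":0,"ax":0,"ay":0,"az":0,"hand":8}]'

```text
clock: 8.9
eef_pos: [595.1, -187.5, 244.6]
tcp_rot: [-3.142, -0.0, 1.46]
contact_force: [-0.1, 1.1, -6.0]
opening: 0.137
grasp_force: 58.7
```

```bash
python3 look.py a6 270,60,460,300;python3 -c "
from h import *
go([596,-192,137],83.5)"
```

```text
[ 595.13 -187.52  244.56] [-0.07  1.08 -6.02]
side 945 [439.81  88.21]
side 533 [356.78 163.76]
side 438 [342.79 124.31]
top 312 [285.6  186.88]
shift [-0.08  0.03  2.15] turn [0.   0.   0.02]
```

View pics/a6.png

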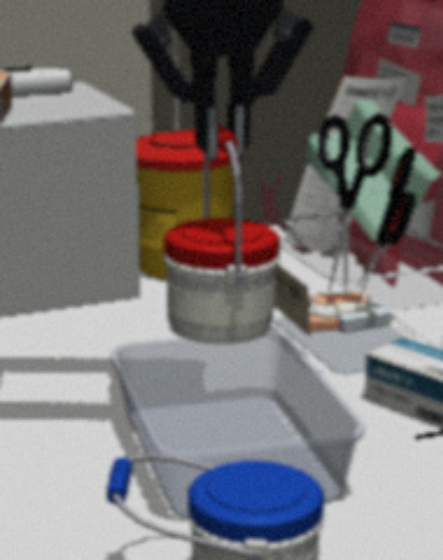

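The pot hangs upright, centred over the tray: pot at (222,280), tray floor at (240,430) in the crop. I lower it.

Emit:
drive_tool --plan '[{"x":-0.08,"y":0.03,"z":0.15,"ax":0,"ay":0,"az":0,"hand":8},{"x":-0.08,"y":0.03,"z":0.45,"ax":0,"ay":0,"az":0,"hand":8},{"x":-0.08,"y":0.03,"z":0.75,"ax":0,"ay":0,"az":0,"hand":8},{"x":-0.08,"y":0.03,"z":1.05,"ax":0,"ay":0,"az":0,"hand":8},{"x":-0.08,"y":0.03,"z":1.35,"ax":0,"ay":0,"az":0,"hand":8},{"x":-0.08,"y":0.03,"z":1.65,"ax":0,"ay":0,"az":0,"hand":8},{"x":-0.08,"y":0.03,"z":1.85,"ax":0,"ay":0,"az":0,"hand":8},{"x":-0.08,"y":0.03,"z":2.0,"ax":0,"ay":0,"az":0,"hand":8}]'

```text
clock: 9.8
eef_pos: [595.9, -191.9, 143.2]
tcp_rot: [-3.141, -0.0, 1.459]
contact_force: [0.3, -0.1, -5.0]
opening: 0.139
grasp_force: 58.7
```

Emit:
drive_tool --plan '[{"x":0,"y":0,"z":0.04,"ax":0,"ay":0,"az":0,"hand":8},{"x":0,"y":0,"z":0.08,"ax":0,"ay":0,"az":0,"hand":8},{"x":0,"y":0,"z":0.11,"ax":0,"ay":0,"az":0,"hand":8},{"x":0,"y":0,"z":0.13,"ax":0,"ay":0,"az":0,"hand":8},{"x":0,"y":0,"z":0.14,"ax":0,"ay":0,"az":0,"hand":8},{"x":0,"y":0,"z":0.14,"ax":0,"ay":0,"az":0,"hand":8}]'

```text
clock: 10.4
eef_pos: [596.2, -192.0, 137.7]
tcp_rot: [3.141, 0.0, 1.459]
contact_force: [-0.2, 0.6, -5.4]
opening: 0.134
grasp_force: 58.7
```

Emit:
drive_tool --plan '[{"x":0,"y":0,"z":0.02,"ax":0,"ay":0,"az":0,"hand":8},{"x":0,"y":0,"z":0.03,"ax":0,"ay":0,"az":0,"hand":8},{"x":0,"y":0,"z":0.03,"ax":0,"ay":0,"az":0,"hand":8}]'

```text
clock: 10.7
eef_pos: [596.6, -192.1, 136.5]
tcp_rot: [3.141, 0.0, 1.459]
contact_force: [-0.6, -0.2, -1.9]
opening: 0.137
grasp_force: 59.2
```

Emit:
drive_tool --plan '[{"x":0,"y":0,"z":0.01,"ax":0,"ay":0,"az":0,"hand":8},{"x":0,"y":0,"z":0.015,"ax":0,"ay":0,"az":0,"hand":8},{"x":0,"y":0,"z":0.015,"ax":0,"ay":0,"az":0,"hand":16},{"x":0,"y":0,"z":0.015,"ax":0,"ay":0,"az":0,"hand":30},{"x":0,"y":0,"z":0.015,"ax":0,"ay":0,"az":0,"hand":45},{"x":0,"y":0,"z":0.015,"ax":0,"ay":0,"az":0,"hand":45},{"x":0,"y":0,"z":0.015,"ax":0,"ay":0,"az":0,"hand":45},{"x":0,"y":0,"z":0.015,"ax":0,"ay":0,"az":0,"hand":45}]'

```text
clock: 11.5
eef_pos: [596.2, -191.9, 135.2]
tcp_rot: [-3.141, -0.0, 1.46]
contact_force: [-0.9, 0.3, -0.5]
opening: 0.528
grasp_force: 0.0
```

Emit:
drive_tool --plan '[{"x":0,"y":0,"z":-0.2,"ax":0,"ay":0,"az":0,"hand":45},{"x":0,"y":0,"z":-0.6,"ax":0,"ay":0,"az":0,"hand":45},{"x":0,"y":0,"z":-1.2,"ax":0,"ay":0,"az":0,"hand":45},{"x":0,"y":0,"z":-2.0,"ax":0,"ay":0,"az":0,"hand":45},{"x":0,"y":0,"z":-2.5,"ax":0,"ay":0,"az":0,"hand":45},{"x":0,"y":0,"z":-2.5,"ax":0,"ay":0,"az":0,"hand":45},{"x":0,"y":0,"z":-2.5,"ax":0,"ay":0,"az":0,"hand":45}]'

```text
clock: 12.2
eef_pos: [596.3, -192.0, 261.1]
tcp_rot: [3.14, 0.0, 1.46]
contact_force: [0.3, -0.3, 0.0]
opening: 0.526
grasp_force: 0.0
```

```bash
python3 look.py a7 270,60,460,300; python3 -c "
from h import *
S=imaging.grab_frame('side');T=imaging.grab_frame('top')
for c,i,n in((S,'side',0),):
  for x in blobs(S,'blue',(305,245,420,300))[:2]: print('blue side',x[1])
for x in blobs(T,'blue',(350,200,430,285))[:2]: print('blue top',x[1])"
```

```text
[ 596.31 -191.98  261.1 ] [ 0.28 -0.25  0.05]
side 940 [439.85  88.32]
side 652 [349.73 124.04]
side 595 [358.68 220.39]
top 117 [291.56 195.84]
blue side [379.13 274.16]
blue side [320.92 264.3 ]
blue top [398.26 226.82]
blue top [383.25 265.83]
```

View pics/a7.png

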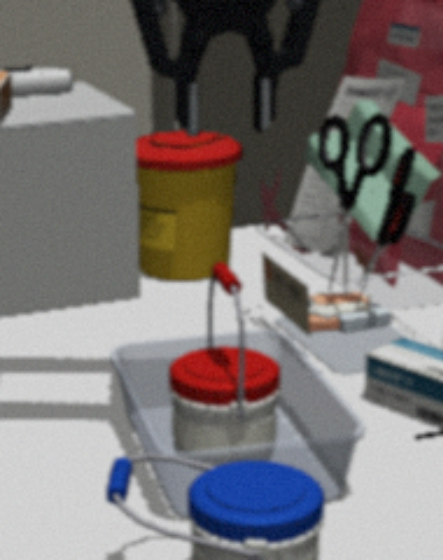

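The red pot stands upright in the tray, with its lid at (225,375) and its grip free at (227,278). The blue pot has not moved, to within 0.2 px, and the gripper is clear.

```bash
python3 -c "
from rig import r
print(r.sign_off())"
```

```text
the job is handed in; nothing more can be done
None
```

The red pot was lifted by its upright bail and now stands released and upright in the tray; the blue pot has not moved, and the job was handed in at about 12 s.

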